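Wind a panel out of the feeder and tote it

TASK

Wind the two-knob hand crank on top of the feeder clockwise (seen from above) until the machine has pushed the wooden panel completely out and it lies flat in the catch tray; the yellow guard covers part of the crank's circle, so let go and take the other knob as they come round. Then lift the panel out of the tray and set it down, not dropped, flat on the floor of the blue tote. Leave the glue bottle, the stack of panels and the mallet where they are.

Things in the scene. Friction and masses are not known exactly. Their poses are not given: they have to be found in the camera images.
- feeder: Hand-wound panel feeder, fixed. Origin: underside, on the channel's middle line. Its y axis points from the outfeed back into the machine. Grey body with blue cover: x -100 to 100, y -30 to 205 mm, top 80 mm high. A channel along y, 50 mm wide, floor 20 mm high, ceiling 60 mm, opens at y = -30 mm (outfeed mouth) above the catch tray.
- guard (a point): Middle of the front edge of the yellow guard's roof, 162 mm above the bench, at feeder x = 0, y = 140 mm. The guard is a hood from the cover up to here, feeder x -100 to 100, y 140 to 205 mm, open only on its -y side; the knobs pass under it, fingers cannot.
- crank_axis (a point): On the crank's upright axis at the knobs' mid height: 130 mm above the bench, at feeder x = 0, y = 100 mm.
- knob_a (a point): Centre of the red crank knob: an upright cylinder 26 mm in diameter, 44 mm tall (106 to 150 mm above the bench), freely spinning on its pin, 65 mm from the crank axis; the crank bar below it is 24 mm wide and its top is 104 mm above the bench.
- knob_b (a point): Centre of the black crank knob, of the same size, on the other end of the bar.
- crank (a joint): Angle turned by the crank (rad), growing clockwise seen from above; 0 to 13.4, hard stop at 13.4. At 0 the red knob lies towards feeder +x. Starts at 0 to 1.3. Each radian drives the pusher 14 mm towards the outfeed; its face is at feeder y = 125 mm at 0 and reaches the outfeed mouth at 11.1. The crank stays where it is left and resists with 2 to 4 N at a knob.
- tray (a point): Middle of the open catch tray's floor (inside x -74 to 74, y -194 to -30 mm in the feeder's frame, wall tops 34 mm high; this point: feeder x = 0, y = -112 mm, 12 mm above the bench).
- panel: Loose wooden panel with comb-cut ends, 110 mm long (its y), 46 mm wide (its x), 18 mm thick, 100 g. Origin: centre of its underside. It starts hidden in the feeder's channel, ahead of the pusher, its length along the channel.
- tote: Blue open tote, loose, 0.9 kg, 200 mm (its x) by 160 mm (its y) by 60 mm high, walls and floor 5 mm. Origin: centre of its underside.
- glue: Bystander: glue bottle, 60 mm in diameter, 150 mm tall, standing.
- stack: Bystander: stack of panels, 46 by 110 by 72 mm high.
- mallet: Bystander: rubber mallet, 220 mm long, lying on the bench.

How it is judged:
On the way, in this order (a step that is already met when the one before it is completed fails the run):
1. the crank has wound the pusher right to the outfeed mouth and the panel lies flat in the catch tray, clear of the machine (value of joint crank above 11.1 rad and y of panel in the frame of feeder between -0.15 and -0.086 m and horizontal distance between panel and tray below 0.07 m and z of panel in the frame of feeder below 0.018 m and angle between panel's own z axis and vertical below 0.1 rad), for 0.2 s.
2. the panel is lowered into the tote by the gripper: still held, its middle less than 35 mm above the tote's underside (x of panel in the frame of tote between -0.08 and 0.08 m and y of panel in the frame of tote between -0.06 and 0.06 m and z of panel in the frame of tote below 0.035 m and contact force between the fingers and panel above 1 N), for 0.05 s.
At the end, for the whole second after the job is handed in: The panel lies flat (within 0.1 rad) and still on the floor of the upright tote standing on the bench, its underside less than 12 mm above the tote's underside; the crank is still wound to at least 10.9 rad (x of panel in the frame of tote between -0.08 and 0.08 m and y of panel in the frame of tote between -0.06 and 0.06 m and z of panel in the frame of tote below 0.012 m and angle between each of panel, tote's own z axis and vertical below 0.1 rad and linear speed of each of panel, tote below 0.02 m/s and value of joint crank above 10.9 rad and height (world z) of tote below 0.005 m); the robot touches nothing.
It fails at once if glue is moved more than 25 mm (distance of glue from where it was at the start of the episode above 0.025 m).
It fails at once if stack is moved more than 25 mm (distance of stack from where it was at the start of the episode above 0.025 m).
It fails at once if mallet is moved more than 25 mm (distance of mallet from where it was at the start of the episode above 0.025 m).
It also fails if it takes over 72 s, if anything falls off the work surface, if the arm or the gripper's body presses on something with over 40 N, if the wrist force passes 120 N, or if a joint passes its speed limit or range.

ROBOT

A 7-joint arm with a two-finger parallel gripper is mounted at the origin on the work surface. World frame = base frame: x ahead of the robot, y to its left, z up, the work surface at z = 0. Lengths are in m, angles in rad, forces in N, time in s.
With the tool pointing down it reaches from about 0.425 to 0.925 m from the base axis. Payload 6.8 kg.
Tool frame: the origin (TCP) lies on the mounting face of the last link; the fingertips stand 173 mm ahead of it and the grasp point (between the pads) lies 155 mm ahead of it; z points along the fingers, y is the line along which they close (so a half turn about z gives the same grasp; the last joint's range is limited). The gripper opens to 85 mm and grips with 20 to 120 N. Pads are 22 mm wide; open, the fingers measure 114 mm over their backs; the gripper's body (76 mm by 85 mm) begins 54 mm behind the grasp point. The pads swing forward as they close: fully open they stand 13 mm farther back than shut.
Start: joints at [-1.393, 0.477, 0.022, 1.555, -0.011, 1.109, -0.083], TCP at [0.19, 0.648, 0.405] pointing down, gripper open.
Joint ranges: [-2.96, 2.96], [-0.34, 2.1], [-1.41, 1.46], [0.24, 2.44], [-1.37, 4.51], [0.17, 1.92], [-2.96, 2.96]. Speed limits (rad/s): [2.39, 2.39, 3.14, 3.14, 3.14, 3.14, 3.14].

INTERFACE

Orientations are given as a rotation vector (axis times angle).
In Python, from bench import r gives the robot as it stands.
- The arm moves only by the tool arm_command, never from a script. Its argument "plan" is a list of rows, each an object of numbers: "claw": the closure, from 0 (fully open) to 1 (shut); "tx", "ty", "tz": the shift along the tool's x, y, z in m; "ax", "ay", "az": the turn, a rotation vector about the tool's x, y, z in degrees. A call has exactly 10 rows; each row shifts and turns the commanded pose from where the row before left it, along the tool's axes as they then stand; what a row does not reach is not made up. A row lasts 1/12 s, in which the tool goes at most 41.7 mm and 7.16 degrees, less where a joint would pass 70% of its speed; a pose out of reach is approached as far as the arm can. A call is refused whole if a number of a shift passes 0.0417 or a number of a turn 7.16, either way. A call with a gripper value outside its range is refused whole. The fingers move at their own pace and stop on an object; "squeeze" is the grip in N (left out, the last holds). Time passes only in rows, so rows that do not move let the fingers close, or fill a call up. It gives the time, the measured TCP pose, the force, the opening and the grip force at its end, in the units of the state.
- r.get_obs(): the state, without advancing time (a new reading comes with each control period).
- r.grab_frame(name): name is "scene" or "side" or "wrist"; returns the picture (384x512x3 uint8, red, green, blue); there is no depth.
- r.camera_model(name): a dict with "fx", "fy", "cx", "cy" (pixels), "position" and "orientation" of the camera in the world; the wrist camera has in their place "tool_from_camera" (4x4, takes a point from camera to tool coordinates, whose origin is the TCP and whose axes are the flange's). Camera axes: x right, y up, looking along -z (the intrinsics and any distortion apply to the point x, -y, -z); pixel columns grow to the right and rows downward; lengths in m; the calibration is good to about 2 mm. A picture is of the moment at which its call begins: read the wrist's pose just before it. camera_model takes no time and is no camera call.
- r.hand_in(): hands the job in; it is judged then, once.
Trained networks look in the newest picture that a camera, given by its name, has taken for a name from the list of things; names that differ only in an ending like _2 or _b are one class to them, and where a whole thing is asked for, a point or a joint stands for the part that bears it (a point fixed in the world has none). Each returns a list of dicts, best first, with "confidence" (0 to 1); they miss things now and then, are a little off and sometimes report something else, mostly with a low value. They report only what shows in the picture. A call takes as long as a camera call.
- r.boxes_of(target, camera): "location" ([x, y, z] in m, in the coordinates of the camera as it stood for that picture, good to about 4 mm: the middle of the surface that is visible of it).
- r.tip_of(target, camera): "location" ([x, y, z] in m, in the coordinates of the camera as it stood for that picture, good to about 4 mm: a listed point, or the origin of a listed thing).
The state is a dict: "clock": time; "joints": joint angles; "qvel": joint speeds; "tau": joint torques, N m; "tcp_pos": TCP position; "orientation": TCP orientation; "contact_force": force on the tool from outside, world axes, zero at the start; "moment": the same for the moment, N m; "grip_width": finger opening in m; "gripper_force": force on a finger pad.
Only numpy, scipy, OpenCV 4.12 (cv2) and the standard library are available. Lean on these libraries where they do the work, as an engineer would, in place of code of your own. Each camera call takes 0.05 s, during which the arm holds its last target. There are 200 camera calls.

## Working session

There is one attempt and no reset: what is moved stays moved. The work goes in short steps, Python scripts to look and compute and a tool call to move; the robot and the scene stay as the last step left them, time stands still between calls to the robot, and variables do not carry over. Pictures are saved under pics/ and viewed, at most 10 in all, crops included, and the job is handed in when it is done.

Besides the shell and the picture viewer there is one more tool, called after "Emit:" as name(argument=value, ...) on one line, values as JSON. arm_command: Moves the arm, as the interface text tells. Its arguments: {"type":"object","properties":{"plan":{"type":"array","items":{"type":"object","properties":{"claw":{"type":"number"},"tx":{"type":"number"},"ty":{"type":"number"},"tz":{"type":"number"},"ax":{"type":"number"},"ay":{"type":"number"},"az":{"type":"number"}}}},"squeeze":{"type":"number"}},"required":["plan"]}

```bash
mkdir -p pics; ls
cat > h.py <<'E'
import numpy as np, cv2
from scipy.spatial.transform import Rotation as R
from bench import r
def cam(name):
    m=r.camera_model(name)
    if name=="wrist":
        o=r.get_obs(); T=np.eye(4); T[:3,:3]=R.from_rotvec(o["orientation"]).as_matrix(); T[:3,3]=o["tcp_pos"]
        return T@np.array(m["tool_from_camera"])
    T=np.eye(4); q=np.array(m["orientation"]); T[:3,:3]=q if q.shape==(3,3) else R.from_rotvec(q).as_matrix() if q.size==3 else R.from_quat(q).as_matrix(); T[:3,3]=m["position"]
    return T
def find(t,c,T,f="tip_of"):
    return [(round(d["confidence"],2),np.round((T@np.r_[d["location"],1])[:3],4)) for d in getattr(r,f)(t,c)[:3]]
def snap(c,fn=None):
    T=cam(c); im=r.grab_frame(c)
    if fn: cv2.imwrite("pics/"+fn,im[:,:,::-1])
    return T,im
E
python3 - <<'E'
from h import *
print(r.get_obs()); 
for c in("scene","side"): print(r.camera_model(c))
for c in("scene","side"):
    T,_=snap(c,c+"0.png")
    for t in("feeder","guard","crank_axis","knob_a","knob_b","tray","tote","glue","stack","mallet"): print(c,t,find(t,c,T))
E
```

```text
pics
{'clock': 0.0, 'joints': array([-1.39310595,  0.47780031,  0.02234909,  1.55643284, -0.01150114,
        1.10928029, -0.08311313]), 'qvel': array([ 0.00018127, -0.00055078,  0.00067293, -0.00022272, -0.00078147,
        0.00030569, -0.00022643]), 'tau': array([ 7.06685514e-04, -5.96455300e+01,  1.60812434e+00, -2.81194353e+01,
        1.24632526e-02,  9.40079684e-03,  1.21420936e-05]), 'tcp_pos': array([0.19021366, 0.64736713, 0.40373333]), 'orientation': array([-4.47375307e-01, -3.10945333e+00,  2.80921873e-03]), 'contact_force': array([ 0.07671659, -0.51916717, -0.24594241]), 'moment': array([ 0.02712668,  0.0081934 , -0.00953239]), 'gripper_force': 0.0, 'grip_width': 0.08541867954952095}
{'fx': 405.0098672621291, 'fy': 405.0098672621291, 'cx': 246.3856085331857, 'cy': 186.42955782379505, 'position': array([1.21887526, 0.41357739, 0.80009421]), 'orientation': array([0.49559597, 0.92479362, 2.02058238])}
{'fx': 382.00158588930566, 'fy': 382.00158588930566, 'cx': 256.13568531330094, 'cy': 182.9997648321644, 'position': array([ 0.26628777, -0.52986461,  0.68726929]), 'orientation
[... 679 characters left out ...]
[ 0.5301,  0.1257, -0.0036]))]
side guard [(0.69, array([0.555 , 0.2706, 0.1585]))]
side crank_axis [(0.7, array([0.5464, 0.2278, 0.1278]))]
side knob_a [(0.62, array([0.5819, 0.1768, 0.1325])), (0.57, array([0.5133, 0.2855, 0.1318]))]
side knob_b [(0.62, array([0.5819, 0.1768, 0.1325])), (0.57, array([0.5133, 0.2855, 0.1318]))]
side tray [(0.59, array([0.508 , 0.0185, 0.0106])), (0.22, array([ 0.7428, -0.0736, -0.0033]))]
side tote [(0.71, array([ 0.4753, -0.3048, -0.0039]))]
side glue [(0.73, array([ 0.7374, -0.0734, -0.0023]))]
side stack [(0.9, array([ 0.7294, -0.2057, -0.0025])), (0.32, array([ 7.398e-01, -7.100e-02, -3.000e-04])), (0.24, array([0.5444, 0.2319, 0.1307]))]
side mallet []
```

View pics/scene0.png

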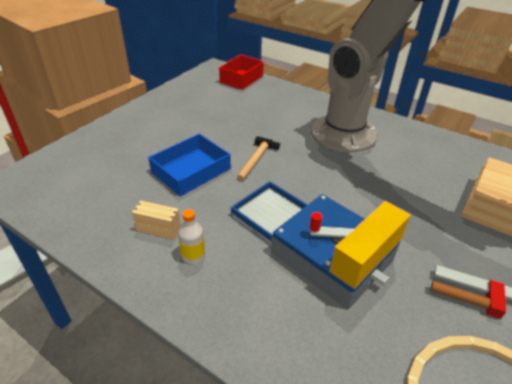

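View pics/side0.png

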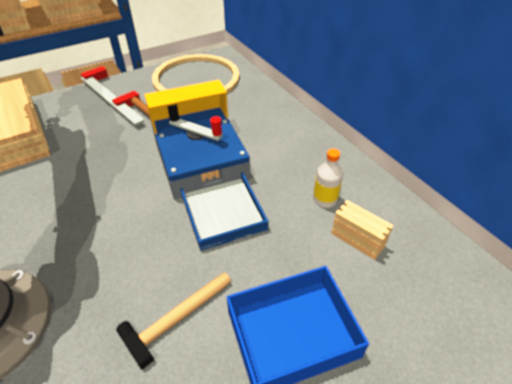

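Run:
```python
from h import *
from scipy.optimize import least_squares
# fit feeder pose (x,y,th): world = p + R(th) f
obs=[((0,0),(.5296,.1287)),((0,.14),(.558,.269)),((0,.1),(.546,.2284)),((0,-.112),(.5077,.0184))]
def W(s,f): c,n=np.cos(s[2]),np.sin(s[2]); return np.array([s[0]+c*f[0]-n*f[1],s[1]+n*f[0]+c*f[1]])
s=least_squares(lambda s:np.ravel([W(s,f)-w for f,w in obs]),[.53,.128,-.2])
print(s.x,np.degrees(s.x[2]),np.round(s.fun*1000,1))
ax=W(s.x,(0,.1)); print("axis",ax,"tray",W(s.x,(0,-.112)))
for k in((.580,.1754),(.5133,.2855)):
    d=np.array(k)-ax; print(np.hypot(*d),np.degrees(np.arctan2(d[1],d[0])-s.x[2]))
```

```text
[ 0.52923074  0.12971067 -0.19161592] -10.978783538284723 [-0.4  1.  -2.1 -1.9  2.3 -0.5  0.2  1.4]
axis [0.54827529 0.22788045] tray [0.50790085 0.01976052]
0.061324175457411444 -47.86803421892197
0.06740388601813535 132.2366981419882
```

The overview shows the red knob at (316,220) in the scene view. The black knob is at (173,110) in the side view, just under the guard. The tray is empty and the crank is at about 48° (0.83 rad). I'll turn the tool so it closes along feeder x, then move above the red knob.

Emit:
arm_command(plan=[{"az":7,"claw":0},{"az":7},{"az":7},{"az":7},{"az":7},{"az":7},{"az":7},{"az":7},{"az":7},{"az":7}])

```text
invalid input at $.plan[0]: expected keys claw, tx, ty, tz, ax, ay, az
```

Emit:
arm_command(plan=[{"az":7},{"az":7},{"az":0.6,"tx":-0.022,"ty":0.026},{"tx":-0.022,"ty":0.026},{"tx":-0.022,"ty":0.026},{"tx":-0.022,"ty":0.026},{"tx":-0.022,"ty":0.026},{"tx":-0.022,"ty":0.026},{"tx":-0.022,"ty":0.026},{"tx":-0.022,"ty":0.026}])

```text
invalid input at $.plan[0]: expected keys claw, tx, ty, tz, ax, ay, az
```

Emit:
arm_command(plan=[{"tx":-0.022,"ty":0.026},{"tx":-0.022,"ty":0.026},{"tx":-0.022,"ty":0.026},{"tx":-0.022,"ty":0.026},{"tx":-0.022,"ty":0.026},{"tx":-0.022,"ty":0.026},{"tx":-0.022,"ty":0.026},{"tx":-0.022,"ty":0.026},{"tx":-0.022,"ty":0.026},{}])

```text
invalid input at $.plan[0]: expected keys claw, tx, ty, tz, ax, ay, az
```

Emit:
arm_command(plan=[{"claw":0,"tx":0,"ty":0,"tz":0,"ax":0,"ay":0,"az":7},{"claw":0,"tx":0,"ty":0,"tz":0,"ax":0,"ay":0,"az":7},{"claw":0,"tx":0,"ty":0,"tz":0,"ax":0,"ay":0,"az":7},{"claw":0,"tx":0,"ty":0,"tz":0,"ax":0,"ay":0,"az":7},{"claw":0,"tx":0,"ty":0,"tz":0,"ax":0,"ay":0,"az":7},{"claw":0,"tx":0,"ty":0,"tz":0,"ax":0,"ay":0,"az":7},{"claw":0,"tx":0,"ty":0,"tz":0,"ax":0,"ay":0,"az":7},{"claw":0,"tx":0,"ty":0,"tz":0,"ax":0,"ay":0,"az":7},{"claw":0,"tx":0,"ty":0,"tz":0,"ax":0,"ay":0,"az":7},{"claw":0,"tx":0,"ty":0,"tz":0,"ax":0,"ay":0,"az":7}])

```text
clock: 1.93
tcp_pos: [0.1902, 0.6476, 0.4047]
orientation: [-2.157, -2.284, 0.0]
contact_force: [0.0, 0.1, -0.0]
grip_width: 0.0851
gripper_force: 0.0
```

Emit:
arm_command(plan=[{"claw":0,"tx":0,"ty":0,"tz":0,"ax":0,"ay":0,"az":7},{"claw":0,"tx":0,"ty":0,"tz":0,"ax":0,"ay":0,"az":7},{"claw":0,"tx":-0.022,"ty":0.026,"tz":0,"ax":0,"ay":0,"az":0.6},{"claw":0,"tx":-0.022,"ty":0.026,"tz":0,"ax":0,"ay":0,"az":0},{"claw":0,"tx":-0.022,"ty":0.026,"tz":0,"ax":0,"ay":0,"az":0},{"claw":0,"tx":-0.022,"ty":0.026,"tz":0,"ax":0,"ay":0,"az":0},{"claw":0,"tx":-0.022,"ty":0.026,"tz":0,"ax":0,"ay":0,"az":0},{"claw":0,"tx":-0.022,"ty":0.026,"tz":0,"ax":0,"ay":0,"az":0},{"claw":0,"tx":-0.022,"ty":0.026,"tz":0,"ax":0,"ay":0,"az":0},{"claw":0,"tx":-0.022,"ty":0.026,"tz":0,"ax":0,"ay":0,"az":0}])

```text
clock: 2.77
tcp_pos: [0.362, 0.4341, 0.4049]
orientation: [-2.423, -1.999, -0.001]
contact_force: [-0.3, -0.1, 0.0]
grip_width: 0.0853
gripper_force: 0.0
```

Emit:
arm_command(plan=[{"claw":0,"tx":-0.022,"ty":0.026,"tz":0,"ax":0,"ay":0,"az":0},{"claw":0,"tx":-0.022,"ty":0.026,"tz":0,"ax":0,"ay":0,"az":0},{"claw":0,"tx":-0.022,"ty":0.026,"tz":0,"ax":0,"ay":0,"az":0},{"claw":0,"tx":-0.022,"ty":0.026,"tz":0,"ax":0,"ay":0,"az":0},{"claw":0,"tx":-0.022,"ty":0.026,"tz":0,"ax":0,"ay":0,"az":0},{"claw":0,"tx":-0.022,"ty":0.026,"tz":0,"ax":0,"ay":0,"az":0},{"claw":0,"tx":-0.022,"ty":0.026,"tz":0,"ax":0,"ay":0,"az":0},{"claw":0,"tx":-0.022,"ty":0.026,"tz":0,"ax":0,"ay":0,"az":0},{"claw":0,"tx":-0.022,"ty":0.026,"tz":0,"ax":0,"ay":0,"az":0},{"claw":0,"tx":0,"ty":0,"tz":0,"ax":0,"ay":0,"az":0}])

```text
clock: 3.6
tcp_pos: [0.5568, 0.1894, 0.4055]
orientation: [2.43, 1.984, 0.001]
contact_force: [0.2, -1.4, 0.1]
grip_width: 0.0851
gripper_force: 0.0
```

Run:
```python
from h import *
T,_=snap("wrist","w1.png"); print(r.get_obs()["tcp_pos"],r.get_obs()["orientation"],r.get_obs()["contact_force"],np.array(r.camera_model("wrist")["tool_from_camera"]).round(3))
for t in("knob_a","knob_b","crank_axis","guard","feeder","tray"): print(t,find(t,"wrist",T))
for c in("scene","side"):
    T,_=snap(c)
    for t in("knob_a","crank_axis","guard","tray"): print(t,find(t,c,T))
```

```text
[0.55523328 0.1923443  0.40512757] [2.42924786e+00 1.98850571e+00 6.72615483e-04] [-0.21279732  0.64699988  0.10269063] [[-0.     0.954  0.301  0.077]
 [ 1.     0.001 -0.     0.   ]
 [-0.001  0.301 -0.954  0.03 ]
 [ 0.     0.     0.     1.   ]]
knob_a [(0.65, array([0.5811, 0.1756, 0.1284])), (0.62, array([0.5136, 0.2835, 0.1302]))]
knob_b [(0.65, array([0.5811, 0.1756, 0.1284])), (0.62, array([0.5136, 0.2835, 0.1302]))]
crank_axis [(0.77, array([0.549 , 0.2257, 0.1311]))]
guard [(0.63, array([0.5559, 0.2644, 0.1625]))]
feeder [(0.9, array([0.5313, 0.1329, 0.0075]))]
tray [(0.82, array([0.5121, 0.0172, 0.0131]))]
knob_a [(0.56, array([0.5797, 0.1774, 0.131 ]))]
crank_axis [(0.76, array([0.5451, 0.2265, 0.1318])), (0.25, array([ 0.7265, -0.2049,  0.0013]))]
guard [(0.65, array([0.5572, 0.2688, 0.1618]))]
tray [(0.89, array([0.5046, 0.0179, 0.0115]))]
knob_a [(0.77, array([0.5833, 0.1752, 0.1323])), (0.58, array([0.514 , 0.2823, 0.1284])), (0.26, array([0.5463, 0.2299, 0.1308]))]
crank_axis []
guard [(0.6, array([0.5551, 0.2704, 0.162 ])), (0.17, array([0.5362, 0.1768, 0.0178]))]
tray [(0.69, array([0.5142, 0.0171, 0.011 ]))]
```

Emit:
arm_command(plan=[{"claw":0,"tx":-0.006,"ty":0.0145,"tz":0,"ax":0,"ay":0,"az":0},{"claw":0,"tx":-0.006,"ty":0.0145,"tz":0,"ax":0,"ay":0,"az":0},{"claw":0,"tx":0,"ty":0,"tz":0.025,"ax":0,"ay":0,"az":0},{"claw":0,"tx":0,"ty":0,"tz":0.025,"ax":0,"ay":0,"az":0},{"claw":0,"tx":0,"ty":0,"tz":0.025,"ax":0,"ay":0,"az":0},{"claw":0,"tx":0,"ty":0,"tz":0.025,"ax":0,"ay":0,"az":0},{"claw":0,"tx":0,"ty":0,"tz":0.023,"ax":0,"ay":0,"az":0},{"claw":0,"tx":0,"ty":0,"tz":0,"ax":0,"ay":0,"az":0},{"claw":0,"tx":0,"ty":0,"tz":0,"ax":0,"ay":0,"az":0},{"claw":0,"tx":0,"ty":0,"tz":0,"ax":0,"ay":0,"az":0}])

```text
clock: 5.28
tcp_pos: [0.5801, 0.1792, 0.283]
orientation: [2.423, 1.998, 0.002]
contact_force: [0.3, 0.1, 0.8]
grip_width: 0.0852
gripper_force: 0.0
```

Emit:
arm_command(squeeze=25, plan=[{"claw":1,"tx":0,"ty":0,"tz":0,"ax":0,"ay":0,"az":0},{"claw":1,"tx":0,"ty":0,"tz":0,"ax":0,"ay":0,"az":0},{"claw":1,"tx":0,"ty":0,"tz":0,"ax":0,"ay":0,"az":0},{"claw":1,"tx":0,"ty":0,"tz":0,"ax":0,"ay":0,"az":0},{"claw":1,"tx":0,"ty":0,"tz":0,"ax":0,"ay":0,"az":0},{"claw":1,"tx":0,"ty":0,"tz":0,"ax":0,"ay":0,"az":0},{"claw":1,"tx":0,"ty":0,"tz":0,"ax":0,"ay":0,"az":0},{"claw":1,"tx":0,"ty":0,"tz":0,"ax":0,"ay":0,"az":0},{"claw":1,"tx":0,"ty":0,"tz":0,"ax":0,"ay":0,"az":0},{"claw":1,"tx":0,"ty":0,"tz":0,"ax":0,"ay":0,"az":0}])

```text
clock: 6.12
tcp_pos: [0.5799, 0.1792, 0.2824]
orientation: [2.424, 1.998, 0.002]
contact_force: [0.4, -0.4, 6.3]
grip_width: 0.0252
gripper_force: 26.9
```

Run:
```python
from h import *
o=r.get_obs(); print(o["tcp_pos"],o["grip_width"],o["contact_force"])
x=np.array([.198,.980]);y=np.array([.980,-.198])
p=o["tcp_pos"][:2]; A=np.array([.547,.2282]); d=p-A; print("tool-frame offset from axis x,y",d@x,d@y,np.hypot(*d))
phi=np.degrees(np.arctan2(d@x,d@y)); print("phi",phi)
# 12 steps to -190
for a,n in((phi,12),(-10,15)):
    ang=np.radians(np.linspace(a,-190,n+1)); P=65*np.c_[np.sin(ang),np.cos(ang)]; print(np.diff(P,axis=0).round(1).tolist())
```

```text
[0.57989613 0.17920279 0.28240159] 0.025239381980627924 [ 0.38333986 -0.35190604  6.25020745]
tool-frame offset from axis x,y -0.04150383270067998 0.04193966004610923 0.059015950683468044
phi -44.700745503320114
[[-8.7, -10.6], [-6.3, -12.2], [-3.6, -13.2], [-0.7, -13.7], [2.2, -13.5], [5.0, -12.8], [7.5, -11.4], [9.8, -9.6], [11.6, -7.3], [12.9, -4.8], [13.6, -1.9], [13.7, 0.9]]
[[-13.1, -3.7], [-12.0, -6.4], [-10.4, -8.7], [-8.4, -10.7], [-6.0, -12.2], [-3.3, -13.2], [-0.5, -13.6], [2.4, -13.4], [5.1, -12.6], [7.6, -11.3], [9.8, -9.4], [11.5, -7.2], [12.8, -4.6], [13.5, -1.9], [13.6, 0.9]]
```

Emit:
arm_command(plan=[{"claw":1,"tx":0,"ty":0,"tz":-0.002,"ax":0,"ay":0,"az":0},{"claw":1,"tx":-0.0085,"ty":-0.0108,"tz":0,"ax":0,"ay":0,"az":0},{"claw":1,"tx":-0.0062,"ty":-0.0122,"tz":0,"ax":0,"ay":0,"az":0},{"claw":1,"tx":-0.0035,"ty":-0.0132,"tz":0,"ax":0,"ay":0,"az":0},{"claw":1,"tx":-0.0006,"ty":-0.0137,"tz":0,"ax":0,"ay":0,"az":0},{"claw":1,"tx":0.0023,"ty":-0.0135,"tz":0,"ax":0,"ay":0,"az":0},{"claw":1,"tx":0.005,"ty":-0.0127,"tz":0,"ax":0,"ay":0,"az":0},{"claw":1,"tx":0.0076,"ty":-0.0114,"tz":0,"ax":0,"ay":0,"az":0},{"claw":1,"tx":0.0098,"ty":-0.0096,"tz":0,"ax":0,"ay":0,"az":0},{"claw":1,"tx":0,"ty":0,"tz":0,"ax":0,"ay":0,"az":0}])

```text
clock: 6.95
tcp_pos: [0.4869, 0.2092, 0.2831]
orientation: [2.415, 2.004, 0.018]
contact_force: [20.7, 11.7, -30.9]
grip_width: 0.0254
gripper_force: 27.4
```

```bash
cat > st.py <<'E'
from h import *
import sys
o=r.get_obs(); print(o["clock"],o["tcp_pos"].round(4),"w",o["grip_width"].round(4),"F",o["contact_force"].round(1))
x=np.array([.198,.980]);y=np.array([.980,-.198]); A=np.array([.547,.2282])
for c in sys.argv[1:]:
    T,_=snap(c)
    for t in("knob_a","crank_axis"):
        for q,p in find(t,c,T):
            d=p[:2]-A; print(c,t,q,p,"off tool x,y",(d@x).round(4),(d@y).round(4),"phi",np.degrees(np.arctan2(d@x,d@y)).round(1))
d=o["tcp_pos"][:2]-A; print("tcp off x,y",(d@x).round(4),(d@y).round(4))
E
python3 st.py scene wrist side
```

```text
Traceback (most recent call last):
  File "st.py", line 3, in <module>
    o=r.get_obs(); print(o["clock"],o["tcp_pos"].round(4),"w",o["grip_width"].round(4),"F",o["contact_force"].round(1))
                                                              ^^^^^^^^^^^^^^^^^^^^^
AttributeError: 'float' object has no attribute 'round'
```

```bash
sed -i 's/o\["grip_width"\].round(4)/round(o["grip_width"],4)/' st.py; python3 st.py scene wrist side
```

```text
6.95 [0.4869 0.2092 0.2831] w 0.0254 F [ 20.7  11.7 -30.9]
scene knob_a 0.42 [0.6111 0.2529 0.1264] off tool x,y 0.0369 0.0579 phi 32.5
scene crank_axis 0.81 [0.5437 0.2267 0.1297] off tool x,y -0.0021 -0.0029 phi -144.1
scene crank_axis 0.6 [ 0.3253 -0.1674 -0.0009] off tool x,y -0.4316 -0.1389 phi -107.8
scene crank_axis 0.54 [ 0.7418 -0.0748  0.0036] off tool x,y -0.2584 0.2509 phi -45.8
wrist knob_a 0.61 [0.4896 0.2022 0.1273] off tool x,y -0.0368 -0.0511 phi -144.2
wrist crank_axis 0.85 [0.5506 0.2299 0.133 ] off tool x,y 0.0024 0.0032 phi 36.7
side knob_a 0.72 [0.6067 0.2569 0.1293] off tool x,y 0.0399 0.0528 phi 37.1
side knob_a 0.58 [0.4892 0.2015 0.1304] off tool x,y -0.0376 -0.0514 phi -143.8
side crank_axis 0.66 [0.5425 0.2314 0.1264] off tool x,y 0.0022 -0.005 phi 156.0
tcp off x,y -0.0306 -0.0551
```

Emit:
arm_command(plan=[{"claw":1,"tx":0.0,"ty":0,"tz":0.0015,"ax":0,"ay":0,"az":0},{"claw":1,"tx":0.011,"ty":-0.006,"tz":0,"ax":0,"ay":0,"az":0},{"claw":1,"tx":0.0124,"ty":-0.0042,"tz":0,"ax":0,"ay":0,"az":0},{"claw":1,"tx":0.0129,"ty":-0.0017,"tz":0,"ax":0,"ay":0,"az":0},{"claw":1,"tx":0.0075,"ty":0.0002,"tz":0,"ax":0,"ay":0,"az":0},{"claw":1,"tx":0,"ty":0,"tz":0,"ax":0,"ay":0,"az":0},{"claw":0,"tx":0,"ty":0,"tz":0,"ax":0,"ay":0,"az":0},{"claw":0,"tx":0,"ty":0,"tz":0,"ax":0,"ay":0,"az":0},{"claw":0,"tx":0,"ty":0,"tz":0,"ax":0,"ay":0,"az":0},{"claw":0,"tx":0,"ty":0,"tz":0,"ax":0,"ay":0,"az":0}])

```text
clock: 8.23
tcp_pos: [0.4816, 0.2486, 0.282]
orientation: [-2.423, -1.998, 0.002]
contact_force: [-0.7, -0.1, 0.2]
grip_width: 0.0723
gripper_force: 0.0
```

Emit:
arm_command(plan=[{"claw":0,"tx":0,"ty":0,"tz":0,"ax":0,"ay":0,"az":0},{"claw":0,"tx":0,"ty":0,"tz":0,"ax":0,"ay":0,"az":0},{"claw":0,"tx":0,"ty":0,"tz":-0.015,"ax":0,"ay":0,"az":0},{"claw":0,"tx":0,"ty":0,"tz":-0.025,"ax":0,"ay":0,"az":0},{"claw":0,"tx":0,"ty":0,"tz":-0.025,"ax":0,"ay":0,"az":0},{"claw":0,"tx":-0.006,"ty":0.03,"tz":0,"ax":0,"ay":0,"az":0},{"claw":0,"tx":-0.006,"ty":0.03,"tz":0,"ax":0,"ay":0,"az":0},{"claw":0,"tx":-0.006,"ty":0.03,"tz":0,"ax":0,"ay":0,"az":0},{"claw":0,"tx":0,"ty":0.03,"tz":0,"ax":0,"ay":0,"az":0},{"claw":0,"tx":0,"ty":0,"tz":0,"ax":0,"ay":0,"az":0}])

```text
clock: 9.07
tcp_pos: [0.6007, 0.2054, 0.3477]
orientation: [2.425, 1.991, 0.004]
contact_force: [0.7, -0.5, 0.6]
grip_width: 0.0854
gripper_force: 0.0
```

```bash
sed -i 's/\[.547,.2282\]/[.548,.229]/' st.py; python3 st.py scene wrist side; python3 -c "
from h import *;print(r.get_obs()['orientation'])"
```

```text
9.0667 [0.6007 0.2054 0.3477] w 0.0854 F [ 0.7 -0.5  0.6]
scene knob_a 0.54 [0.6152 0.21   0.1264] off tool x,y -0.0053 0.0696 phi -4.4
scene knob_a 0.51 [0.4833 0.2475 0.1335] off tool x,y 0.0053 -0.0671 phi 175.5
scene crank_axis 0.6 [0.546  0.2294 0.1295] off tool x,y -0.0 -0.002 phi -179.9
scene crank_axis 0.54 [0.4822 0.2426 0.131 ] off tool x,y 0.0003 -0.0672 phi 179.7
wrist knob_a 0.88 [0.484  0.2439 0.1284] off tool x,y 0.0019 -0.0657 phi 178.3
wrist knob_a 0.66 [0.6067 0.2144 0.1308] off tool x,y -0.0027 0.0604 phi -2.5
wrist crank_axis 0.56 [0.5491 0.2251 0.1318] off tool x,y -0.0036 0.0019 phi -62.8
side knob_a 0.76 [0.6109 0.2143 0.1282] off tool x,y -0.002 0.0646 phi -1.7
side knob_a 0.63 [0.4857 0.2443 0.1303] off tool x,y 0.0027 -0.0641 phi 177.6
side crank_axis 0.68 [0.5479 0.2308 0.132 ] off tool x,y 0.0017 -0.0005 phi 104.6
tcp off x,y -0.0126 0.0563
[-2.42219075e+00 -1.99979460e+00 -1.02104952e-04]
```

Emit:
arm_command(plan=[{"claw":0,"tx":0.0045,"ty":0.0045,"tz":0,"ax":0,"ay":0,"az":0},{"claw":0,"tx":0.0045,"ty":0.004,"tz":0,"ax":0,"ay":0,"az":0},{"claw":0,"tx":0,"ty":0,"tz":0.0215,"ax":0,"ay":0,"az":0},{"claw":0,"tx":0,"ty":0,"tz":0.0215,"ax":0,"ay":0,"az":0},{"claw":0,"tx":0,"ty":0,"tz":0.0215,"ax":0,"ay":0,"az":0},{"claw":0,"tx":0,"ty":0,"tz":0,"ax":0,"ay":0,"az":0},{"claw":1,"tx":0,"ty":0,"tz":0,"ax":0,"ay":0,"az":0},{"claw":1,"tx":0,"ty":0,"tz":0,"ax":0,"ay":0,"az":0},{"claw":1,"tx":0,"ty":0,"tz":0,"ax":0,"ay":0,"az":0},{"claw":1,"tx":0,"ty":0,"tz":0,"ax":0,"ay":0,"az":0}])

```text
clock: 10.35
tcp_pos: [0.6072, 0.2156, 0.2842]
orientation: [2.423, 1.998, 0.004]
contact_force: [0.5, 0.1, 0.4]
grip_width: 0.0385
gripper_force: 0.0
```

Emit:
arm_command(plan=[{"claw":1,"tx":0,"ty":0,"tz":0,"ax":0,"ay":0,"az":0},{"claw":1,"tx":0,"ty":0,"tz":0,"ax":0,"ay":0,"az":0},{"claw":1,"tx":0,"ty":0,"tz":0,"ax":0,"ay":0,"az":0},{"claw":1,"tx":0,"ty":0,"tz":0,"ax":0,"ay":0,"az":0},{"claw":1,"tx":0,"ty":0,"tz":0,"ax":0,"ay":0,"az":0},{"claw":1,"tx":-0.0136,"ty":-0.0022,"tz":0,"ax":0,"ay":0,"az":0},{"claw":1,"tx":-0.0128,"ty":-0.005,"tz":0,"ax":0,"ay":0,"az":0},{"claw":1,"tx":-0.0115,"ty":-0.0075,"tz":0,"ax":0,"ay":0,"az":0},{"claw":1,"tx":-0.0096,"ty":-0.0098,"tz":0,"ax":0,"ay":0,"az":0},{"claw":1,"tx":-0.0074,"ty":-0.0116,"tz":0,"ax":0,"ay":0,"az":0}])

```text
clock: 11.18
tcp_pos: [0.5624, 0.1663, 0.2848]
orientation: [2.423, 1.993, 0.008]
contact_force: [3.1, -1.3, 5.0]
grip_width: 0.0253
gripper_force: 28.8
```

```bash
python3 st.py wrist side
```

```text
11.1833 [0.5624 0.1663 0.2848] w 0.0253 F [ 3.1 -1.3  5. ]
wrist knob_a 0.68 [0.5638 0.1641 0.1313] off tool x,y -0.0605 0.0283 phi -64.9
wrist crank_axis 0.64 [0.5459 0.2274 0.1321] off tool x,y -0.002 -0.0017 phi -131.3
side knob_a 0.69 [0.5581 0.1658 0.1299] off tool x,y -0.0599 0.0224 phi -69.5
side knob_a 0.45 [0.5346 0.293  0.1327] off tool x,y 0.0601 -0.0258 phi 113.2
side crank_axis 0.56 [0.5475 0.2309 0.1313] off tool x,y 0.0018 -0.0009 phi 116.2
side crank_axis 0.22 [0.5294 0.1393 0.0182] off tool x,y -0.0916 -0.0005 phi -90.3
tcp off x,y -0.0586 0.0265
```

Emit:
arm_command(plan=[{"claw":1,"tx":-0.0048,"ty":-0.0129,"tz":0,"ax":0,"ay":0,"az":0},{"claw":1,"tx":-0.0019,"ty":-0.0136,"tz":0,"ax":0,"ay":0,"az":0},{"claw":1,"tx":0.001,"ty":-0.0137,"tz":0,"ax":0,"ay":0,"az":0},{"claw":1,"tx":0.0038,"ty":-0.0132,"tz":0,"ax":0,"ay":0,"az":0},{"claw":1,"tx":0.0065,"ty":-0.0121,"tz":0,"ax":0,"ay":0,"az":0},{"claw":1,"tx":0.0089,"ty":-0.0105,"tz":0,"ax":0,"ay":0,"az":0},{"claw":1,"tx":0.0109,"ty":-0.0084,"tz":0,"ax":0,"ay":0,"az":0},{"claw":1,"tx":0.0124,"ty":-0.0059,"tz":0,"ax":0,"ay":0,"az":0},{"claw":1,"tx":0.0134,"ty":-0.0031,"tz":0,"ax":0,"ay":0,"az":0},{"claw":1,"tx":0.0137,"ty":-0.0003,"tz":0,"ax":0,"ay":0,"az":0}])

```text
clock: 12.32
tcp_pos: [0.4837, 0.2487, 0.2848]
orientation: [2.422, 1.994, 0.012]
contact_force: [12.9, -6.9, -0.9]
grip_width: 0.0253
gripper_force: 28.5
```

Emit:
arm_command(plan=[{"claw":1,"tx":0,"ty":0,"tz":0,"ax":0,"ay":0,"az":0},{"claw":0,"tx":0,"ty":0,"tz":0,"ax":0,"ay":0,"az":0},{"claw":0,"tx":0,"ty":0,"tz":0,"ax":0,"ay":0,"az":0},{"claw":0,"tx":0,"ty":0,"tz":0,"ax":0,"ay":0,"az":0},{"claw":0,"tx":0,"ty":0,"tz":0,"ax":0,"ay":0,"az":0},{"claw":0,"tx":0,"ty":0,"tz":0,"ax":0,"ay":0,"az":0},{"claw":0,"tx":0,"ty":0,"tz":-0.015,"ax":0,"ay":0,"az":0},{"claw":0,"tx":0,"ty":0,"tz":-0.025,"ax":0,"ay":0,"az":0},{"claw":0,"tx":0,"ty":0,"tz":-0.025,"ax":0,"ay":0,"az":0},{"claw":0,"tx":0,"ty":0,"tz":0,"ax":0,"ay":0,"az":0}])

```text
clock: 13.15
tcp_pos: [0.4823, 0.2492, 0.3518]
orientation: [-2.424, -1.998, -0.011]
contact_force: [1.1, 0.6, 0.7]
grip_width: 0.0855
gripper_force: 0.0
```

```bash
python3 st.py wrist side scene
```

```text
13.15 [0.4823 0.2492 0.3518] w 0.0855 F [1.1 0.6 0.7]
wrist knob_a 0.88 [0.6112 0.2086 0.1286] off tool x,y -0.0075 0.066 phi -6.5
wrist knob_a 0.59 [0.4867 0.2479 0.1349] off tool x,y 0.0064 -0.0638 phi 174.3
wrist crank_axis 0.71 [0.5498 0.229  0.1305] off tool x,y 0.0004 0.0018 phi 11.4
side knob_a 0.5 [0.4884 0.2476 0.1308] off tool x,y 0.0064 -0.0621 phi 174.1
side knob_a 0.49 [0.6086 0.2089 0.1307] off tool x,y -0.0077 0.0634 phi -6.9
side crank_axis 0.87 [0.5433 0.2305 0.1289] off tool x,y 0.0005 -0.0049 phi 173.7
scene knob_a 0.76 [0.4897 0.248  0.132 ] off tool x,y 0.0071 -0.0609 phi 173.4
scene knob_a 0.61 [0.6064 0.2093 0.1307] off tool x,y -0.0077 0.0611 phi -7.2
scene knob_a 0.3 [0.5598 0.2707 0.1645] off tool x,y 0.0432 0.0033 phi 85.6
scene crank_axis 0.76 [0.5441 0.2265 0.1289] off tool x,y -0.0032 -0.0033 phi -135.9
tcp off x,y 0.0068 -0.0684
```

Emit:
arm_command(plan=[{"claw":0,"tx":-0.0036,"ty":0.033,"tz":0,"ax":0,"ay":0,"az":0},{"claw":0,"tx":-0.0036,"ty":0.033,"tz":0,"ax":0,"ay":0,"az":0},{"claw":0,"tx":-0.0036,"ty":0.033,"tz":0,"ax":0,"ay":0,"az":0},{"claw":0,"tx":-0.0036,"ty":0.032,"tz":0,"ax":0,"ay":0,"az":0},{"claw":0,"tx":0,"ty":0,"tz":0,"ax":0,"ay":0,"az":0},{"claw":0,"tx":0,"ty":0,"tz":0,"ax":0,"ay":0,"az":0},{"claw":0,"tx":0,"ty":0,"tz":0.0225,"ax":0,"ay":0,"az":0},{"claw":0,"tx":0,"ty":0,"tz":0.0225,"ax":0,"ay":0,"az":0},{"claw":0,"tx":0,"ty":0,"tz":0.0225,"ax":0,"ay":0,"az":0},{"claw":0,"tx":0,"ty":0,"tz":0,"ax":0,"ay":0,"az":0}])

```text
clock: 14.43
tcp_pos: [0.6037, 0.2107, 0.2756]
orientation: [-2.419, -1.999, 0.012]
contact_force: [-0.1, -0.0, -1.5]
grip_width: 0.0852
gripper_force: 0.0
```

Emit:
arm_command(plan=[{"claw":1,"tx":0,"ty":0,"tz":0,"ax":0,"ay":0,"az":0},{"claw":1,"tx":0,"ty":0,"tz":0,"ax":0,"ay":0,"az":0},{"claw":1,"tx":0,"ty":0,"tz":0,"ax":0,"ay":0,"az":0},{"claw":1,"tx":0,"ty":0,"tz":0,"ax":0,"ay":0,"az":0},{"claw":1,"tx":0,"ty":0,"tz":0,"ax":0,"ay":0,"az":0},{"claw":1,"tx":0,"ty":0,"tz":0,"ax":0,"ay":0,"az":0},{"claw":1,"tx":0,"ty":0,"tz":0,"ax":0,"ay":0,"az":0},{"claw":1,"tx":0,"ty":0,"tz":0,"ax":0,"ay":0,"az":0},{"claw":1,"tx":0,"ty":0,"tz":0,"ax":0,"ay":0,"az":0},{"claw":1,"tx":0,"ty":0,"tz":0,"ax":0,"ay":0,"az":0}])

```text
clock: 15.27
tcp_pos: [0.6083, 0.2097, 0.2819]
orientation: [2.422, 1.997, 0.007]
contact_force: [5.0, -0.3, 4.2]
grip_width: 0.0253
gripper_force: 28.1
```

```bash
python3 st.py
```

```text
15.2667 [0.6083 0.2097 0.2819] w 0.0253 F [ 5.  -0.3  4.2]
tcp off x,y -0.007 0.0629
```

Emit:
arm_command(plan=[{"claw":1,"tx":-0.0132,"ty":-0.003,"tz":0,"ax":0,"ay":0,"az":0},{"claw":1,"tx":-0.0123,"ty":-0.0057,"tz":0,"ax":0,"ay":0,"az":0},{"claw":1,"tx":-0.0108,"ty":-0.0081,"tz":0,"ax":0,"ay":0,"az":0},{"claw":1,"tx":-0.0089,"ty":-0.0101,"tz":0,"ax":0,"ay":0,"az":0},{"claw":1,"tx":-0.0066,"ty":-0.0118,"tz":0,"ax":0,"ay":0,"az":0},{"claw":1,"tx":-0.0041,"ty":-0.0129,"tz":0,"ax":0,"ay":0,"az":0},{"claw":1,"tx":-0.0013,"ty":-0.0135,"tz":0,"ax":0,"ay":0,"az":0},{"claw":1,"tx":0.0015,"ty":-0.0134,"tz":0,"ax":0,"ay":0,"az":0},{"claw":1,"tx":0.0043,"ty":-0.0128,"tz":0,"ax":0,"ay":0,"az":0},{"claw":1,"tx":0.0068,"ty":-0.0117,"tz":0,"ax":0,"ay":0,"az":0}])

```text
clock: 16.1
tcp_pos: [0.4985, 0.1875, 0.2819]
orientation: [2.422, 1.998, 0.013]
contact_force: [11.4, 5.5, -2.4]
grip_width: 0.0255
gripper_force: 27.8
```

Emit:
arm_command(plan=[{"claw":1,"tx":0.0091,"ty":-0.01,"tz":0,"ax":0,"ay":0,"az":0},{"claw":1,"tx":0.011,"ty":-0.0079,"tz":0,"ax":0,"ay":0,"az":0},{"claw":1,"tx":0.0124,"ty":-0.0055,"tz":0,"ax":0,"ay":0,"az":0},{"claw":1,"tx":0.0132,"ty":-0.0028,"tz":0,"ax":0,"ay":0,"az":0},{"claw":1,"tx":0.0135,"ty":0,"tz":0,"ax":0,"ay":0,"az":0},{"claw":1,"tx":0,"ty":0,"tz":0,"ax":0,"ay":0,"az":0},{"claw":0,"tx":0,"ty":0,"tz":0,"ax":0,"ay":0,"az":0},{"claw":0,"tx":0,"ty":0,"tz":0,"ax":0,"ay":0,"az":0},{"claw":0,"tx":0,"ty":0,"tz":0,"ax":0,"ay":0,"az":0},{"claw":0,"tx":0,"ty":0,"tz":0,"ax":0,"ay":0,"az":0}])

```text
clock: 16.93
tcp_pos: [0.4821, 0.2485, 0.2799]
orientation: [-2.423, -1.998, 0.002]
contact_force: [0.7, 1.3, 0.6]
grip_width: 0.0724
gripper_force: 0.0
```

Emit:
arm_command(plan=[{"claw":0,"tx":0,"ty":0,"tz":0,"ax":0,"ay":0,"az":0},{"claw":0,"tx":0,"ty":0,"tz":-0.015,"ax":0,"ay":0,"az":0},{"claw":0,"tx":0,"ty":0,"tz":-0.025,"ax":0,"ay":0,"az":0},{"claw":0,"tx":0,"ty":0,"tz":-0.028,"ax":0,"ay":0,"az":0},{"claw":0,"tx":-0.003,"ty":0.032,"tz":0,"ax":0,"ay":0,"az":0},{"claw":0,"tx":-0.003,"ty":0.032,"tz":0,"ax":0,"ay":0,"az":0},{"claw":0,"tx":-0.003,"ty":0.032,"tz":0,"ax":0,"ay":0,"az":0},{"claw":0,"tx":-0.003,"ty":0.032,"tz":0,"ax":0,"ay":0,"az":0},{"claw":0,"tx":0,"ty":0,"tz":0,"ax":0,"ay":0,"az":0},{"claw":0,"tx":0,"ty":0,"tz":0,"ax":0,"ay":0,"az":0}])

```text
clock: 17.77
tcp_pos: [0.6071, 0.2112, 0.3477]
orientation: [2.426, 1.995, -0.001]
contact_force: [0.6, 0.6, -0.8]
grip_width: 0.0855
gripper_force: 0.0
```

```bash
python3 st.py wrist side scene
python3 - <<'E'
from h import *
snap("side","side2.png")
E
```

```text
17.7667 [0.6071 0.2112 0.3477] w 0.0855 F [ 0.6  0.6 -0.8]
wrist knob_a 0.83 [0.6102 0.2091 0.1334] off tool x,y -0.0072 0.0649 phi -6.3
wrist knob_a 0.67 [0.4898 0.251  0.1271] off tool x,y 0.01 -0.0614 phi 170.7
wrist crank_axis 0.86 [0.5475 0.2261 0.1312] off tool x,y -0.0029 0.0001 phi -88.4
side knob_a 0.75 [0.487  0.2519 0.1289] off tool x,y 0.0104 -0.0643 phi 170.8
side knob_a 0.6 [0.6097 0.2102 0.129 ] off tool x,y -0.0062 0.0642 phi -5.5
side knob_a 0.4 [0.5459 0.2308 0.1308] off tool x,y 0.0013 -0.0024 phi 150.8
side crank_axis 0.92 [0.5454 0.231  0.1293] off tool x,y 0.0014 -0.0029 phi 153.9
scene knob_a 0.74 [0.6173 0.2078 0.1293] off tool x,y -0.0071 0.0721 phi -5.6
scene knob_a 0.72 [0.4853 0.2506 0.1326] off tool x,y 0.0088 -0.0657 phi 172.4
scene crank_axis 0.73 [0.543  0.2266 0.1317] off tool x,y -0.0033 -0.0044 phi -142.9
scene crank_axis 0.46 [ 0.4861 -0.3043 -0.0018] off tool x,y -0.5349 0.0449 phi -85.2
tcp off x,y -0.0058 0.0614
```

Emit:
arm_command(plan=[{"claw":0,"tx":-0.0014,"ty":0.003,"tz":0,"ax":0,"ay":0,"az":0},{"claw":0,"tx":0,"ty":0,"tz":0.0215,"ax":0,"ay":0,"az":0},{"claw":0,"tx":0,"ty":0,"tz":0.0215,"ax":0,"ay":0,"az":0},{"claw":0,"tx":0,"ty":0,"tz":0.0215,"ax":0,"ay":0,"az":0},{"claw":0,"tx":0,"ty":0,"tz":0,"ax":0,"ay":0,"az":0},{"claw":0,"tx":0,"ty":0,"tz":0,"ax":0,"ay":0,"az":0},{"claw":1,"tx":0,"ty":0,"tz":0,"ax":0,"ay":0,"az":0},{"claw":1,"tx":0,"ty":0,"tz":0,"ax":0,"ay":0,"az":0},{"claw":1,"tx":0,"ty":0,"tz":0,"ax":0,"ay":0,"az":0},{"claw":1,"tx":0,"ty":0,"tz":0,"ax":0,"ay":0,"az":0}])

```text
clock: 19.1
tcp_pos: [0.6091, 0.2108, 0.2848]
orientation: [2.423, 1.999, 0.003]
contact_force: [-0.2, 0.4, 0.4]
grip_width: 0.0386
gripper_force: 0.0
```

Emit:
arm_command(plan=[{"claw":1,"tx":0,"ty":0,"tz":0,"ax":0,"ay":0,"az":0},{"claw":1,"tx":0,"ty":0,"tz":0,"ax":0,"ay":0,"az":0},{"claw":1,"tx":0,"ty":0,"tz":0,"ax":0,"ay":0,"az":0},{"claw":1,"tx":0,"ty":0,"tz":0,"ax":0,"ay":0,"az":0},{"claw":1,"tx":0,"ty":0,"tz":0,"ax":0,"ay":0,"az":0},{"claw":1,"tx":-0.0129,"ty":-0.003,"tz":0,"ax":0,"ay":0,"az":0},{"claw":1,"tx":-0.012,"ty":-0.0055,"tz":0,"ax":0,"ay":0,"az":0},{"claw":1,"tx":-0.0107,"ty":-0.0078,"tz":0,"ax":0,"ay":0,"az":0},{"claw":1,"tx":-0.0089,"ty":-0.0098,"tz":0,"ax":0,"ay":0,"az":0},{"claw":1,"tx":-0.0067,"ty":-0.0114,"tz":0,"ax":0,"ay":0,"az":0}])

```text
clock: 19.93
tcp_pos: [0.5627, 0.1669, 0.2846]
orientation: [2.424, 1.997, 0.004]
contact_force: [1.7, 2.3, 5.0]
grip_width: 0.0255
gripper_force: 26.6
```

Emit:
arm_command(plan=[{"claw":1,"tx":-0.0042,"ty":-0.0126,"tz":0,"ax":0,"ay":0,"az":0},{"claw":1,"tx":-0.0016,"ty":-0.0132,"tz":0,"ax":0,"ay":0,"az":0},{"claw":1,"tx":0.0011,"ty":-0.0132,"tz":0,"ax":0,"ay":0,"az":0},{"claw":1,"tx":0.0038,"ty":-0.0127,"tz":0,"ax":0,"ay":0,"az":0},{"claw":1,"tx":0.0063,"ty":-0.0117,"tz":0,"ax":0,"ay":0,"az":0},{"claw":1,"tx":0.0085,"ty":-0.0102,"tz":0,"ax":0,"ay":0,"az":0},{"claw":1,"tx":0.0104,"ty":-0.0082,"tz":0,"ax":0,"ay":0,"az":0},{"claw":1,"tx":0.0118,"ty":-0.006,"tz":0,"ax":0,"ay":0,"az":0},{"claw":1,"tx":0,"ty":0,"tz":0,"ax":0,"ay":0,"az":0},{"claw":1,"tx":0,"ty":0,"tz":0,"ax":0,"ay":0,"az":0}])

```text
clock: 20.77
tcp_pos: [0.483, 0.2216, 0.2845]
orientation: [-2.421, -2.001, -0.004]
contact_force: [-0.0, 2.0, 7.5]
grip_width: 0.0253
gripper_force: 26.7
```

```bash
python3 st.py wrist side
python3 - <<'E'
from h import *
for c in("scene","side"):
    T,_=snap(c,c+"3.png"); print(c,find("panel",c,T),find("panel",c,T,"boxes_of"),find("tray",c,T))
E
```

```text
20.7667 [0.483  0.2216 0.2845] w 0.0253 F [-0.   2.   7.5]
wrist knob_a 0.84 [0.4822 0.2171 0.1328] off tool x,y -0.0247 -0.0621 phi -158.3
wrist crank_axis 0.92 [0.5518 0.227  0.1318] off tool x,y -0.0012 0.0041 phi -16.3
side knob_a 0.63 [0.6134 0.24   0.1304] off tool x,y 0.0237 0.0619 phi 21.0
side knob_a 0.6 [0.4832 0.2155 0.1295] off tool x,y -0.0261 -0.0608 phi -156.8
side crank_axis 0.78 [0.5469 0.2304 0.1298] off tool x,y 0.0012 -0.0014 phi 139.6
tcp off x,y -0.0201 -0.0622
scene [(0.96, array([0.5098, 0.0323, 0.0077])), (0.26, array([ 0.4889, -0.3082, -0.0021]))] [(0.7, array([0.4914, 0.2262, 0.1352])), (0.68, array([0.5186, 0.0274, 0.0286]))] [(0.68, array([0.5068, 0.0165, 0.0122]))]
side [(0.93, array([0.5104, 0.0318, 0.0094])), (0.65, array([ 0.7407, -0.0721, -0.0021]))] [(0.61, array([0.5092, 0.0199, 0.0293]))] [(0.95, array([0.5135, 0.0136, 0.0109])), (0.24, array([ 0.326 , -0.1633, -0.0016]))]
```

View pics/side3.png

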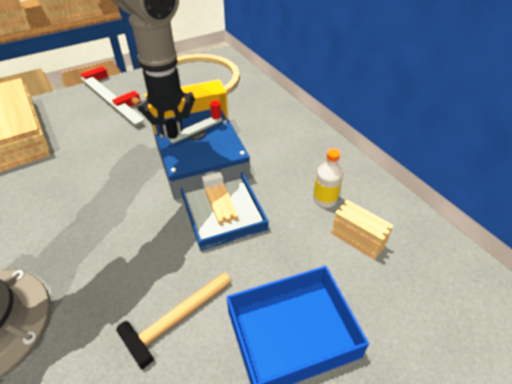

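Emit:
arm_command(plan=[{"claw":0,"tx":0,"ty":0,"tz":0,"ax":0,"ay":0,"az":0},{"claw":0,"tx":0,"ty":0,"tz":0,"ax":0,"ay":0,"az":0},{"claw":0,"tx":0,"ty":0,"tz":0,"ax":0,"ay":0,"az":0},{"claw":0,"tx":0,"ty":0,"tz":0,"ax":0,"ay":0,"az":0},{"claw":0,"tx":0,"ty":0,"tz":0,"ax":0,"ay":0,"az":0},{"claw":0,"tx":0,"ty":0,"tz":-0.015,"ax":0,"ay":0,"az":0},{"claw":0,"tx":0,"ty":0,"tz":-0.025,"ax":0,"ay":0,"az":0},{"claw":0,"tx":0,"ty":0,"tz":-0.028,"ax":0,"ay":0,"az":0},{"claw":0,"tx":-0.03,"ty":0.0107,"tz":0,"ax":0,"ay":0,"az":0},{"claw":0,"tx":-0.03,"ty":0.0107,"tz":0,"ax":0,"ay":0,"az":0}])

```text
clock: 22.3
tcp_pos: [0.4928, 0.1581, 0.3532]
orientation: [2.419, 2.005, 0.006]
contact_force: [-0.2, -0.3, 0.1]
grip_width: 0.0857
gripper_force: 0.0
```

Emit:
arm_command(plan=[{"claw":0,"tx":-0.03,"ty":0.0107,"tz":0,"ax":0,"ay":0,"az":0},{"claw":0,"tx":-0.03,"ty":0.0107,"tz":0,"ax":0,"ay":0,"az":0},{"claw":0,"tx":-0.03,"ty":0.0107,"tz":0,"ax":0,"ay":0,"az":0},{"claw":0,"tx":-0.03,"ty":0.0107,"tz":0,"ax":0,"ay":0,"az":0},{"claw":0,"tx":0,"ty":0,"tz":0,"ax":0,"ay":0,"az":0},{"claw":0,"tx":0,"ty":0,"tz":0,"ax":0,"ay":0,"az":0},{"claw":0,"tx":0,"ty":0,"tz":0,"ax":0,"ay":0,"az":0},{"claw":0,"tx":0,"ty":0,"tz":0,"ax":0,"ay":0,"az":0},{"claw":0,"tx":0,"ty":0,"tz":0,"ax":0,"ay":0,"az":0},{"claw":0,"tx":0,"ty":0,"tz":0,"ax":0,"ay":0,"az":0}])

```text
clock: 23.13
tcp_pos: [0.5115, 0.032, 0.3516]
orientation: [-2.421, -2.001, 0.0]
contact_force: [0.1, -0.2, -0.6]
grip_width: 0.0851
gripper_force: 0.0
```

```bash
python3 st.py
python3 - <<'E'
from h import *
T,im=snap("wrist","w4.png"); print(find("panel","wrist",T),find("tray","wrist",T),find("knob_a","wrist",T))
# rectify top plane z=.030 into world-aligned image, 1 px = 0.5 mm, around the panel
m=r.camera_model("wrist"); Ti=np.linalg.inv(T)
def px(P): c=(Ti@np.r_[P,1])[:3]; return m["cx"]+m["fx"]*c[0]/-c[2], m["cy"]+m["fy"]*c[1]/c[2]
x=np.array([.198,.980]);y=np.array([.980,-.198]);C=np.array([.51,.032])
# u: tool y, v: -tool x
dst=np.float32([[0,0],[400,0],[400,500],[0,500]])
src=np.float32([px(np.r_[C+y*a+x*b,.030]) for a,b in((-.1,.125),(.1,.125),(.1,-.125),(-.1,-.125))])
w=cv2.warpPerspective(im,cv2.getPerspectiveTransform(src,dst),(400,500)); cv2.imwrite("pics/rect.png",w[:,:,::-1])
E
```

```text
23.1333 [0.5115 0.032  0.3516] w 0.0851 F [ 0.1 -0.2 -0.6]
tcp off x,y -0.2003 0.0032
[(0.83, array([0.509 , 0.0334, 0.0113]))] [] []
```

View pics/rect.png

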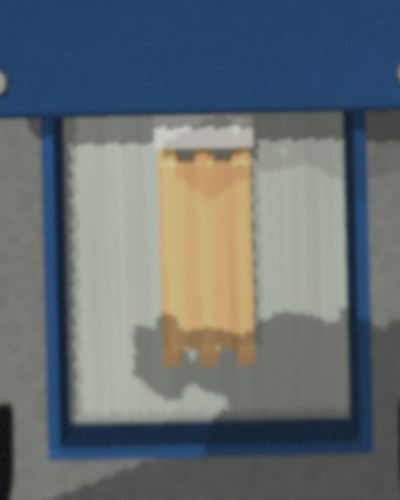

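Emit:
arm_command(plan=[{"claw":0,"tx":-0.002,"ty":0.001,"tz":0.025,"ax":0,"ay":0,"az":0},{"claw":0,"tx":0,"ty":0,"tz":0.03,"ax":0,"ay":0,"az":0},{"claw":0,"tx":0,"ty":0,"tz":0.03,"ax":0,"ay":0,"az":0},{"claw":0,"tx":0,"ty":0,"tz":0.03,"ax":0,"ay":0,"az":0},{"claw":0,"tx":0,"ty":0,"tz":0.02,"ax":0,"ay":0,"az":0},{"claw":0,"tx":0,"ty":0,"tz":0.012,"ax":0,"ay":0,"az":0},{"claw":0,"tx":0,"ty":0,"tz":0.008,"ax":0,"ay":0,"az":0},{"claw":0,"tx":0,"ty":0,"tz":0.006,"ax":0,"ay":0,"az":0},{"claw":0,"tx":0,"ty":0,"tz":0.004,"ax":0,"ay":0,"az":0},{"claw":0,"tx":0,"ty":0,"tz":0.002,"ax":0,"ay":0,"az":0}])

```text
clock: 24.17
tcp_pos: [0.5126, 0.0288, 0.185]
orientation: [2.423, 1.999, 0.002]
contact_force: [-0.3, -0.3, 0.4]
grip_width: 0.0855
gripper_force: 0.0
```

Emit:
arm_command(squeeze=40, plan=[{"claw":0,"tx":0,"ty":0,"tz":0,"ax":0,"ay":0,"az":0},{"claw":1,"tx":0,"ty":0,"tz":0,"ax":0,"ay":0,"az":0},{"claw":1,"tx":0,"ty":0,"tz":0,"ax":0,"ay":0,"az":0},{"claw":1,"tx":0,"ty":0,"tz":0,"ax":0,"ay":0,"az":0},{"claw":1,"tx":0,"ty":0,"tz":0,"ax":0,"ay":0,"az":0},{"claw":1,"tx":0,"ty":0,"tz":0,"ax":0,"ay":0,"az":0},{"claw":1,"tx":0,"ty":0,"tz":0,"ax":0,"ay":0,"az":0},{"claw":1,"tx":0,"ty":0,"tz":0,"ax":0,"ay":0,"az":0},{"claw":1,"tx":0,"ty":0,"tz":0,"ax":0,"ay":0,"az":0},{"claw":1,"tx":0,"ty":0,"tz":0,"ax":0,"ay":0,"az":0}])

```text
clock: 25.0
tcp_pos: [0.5125, 0.0288, 0.1853]
orientation: [2.424, 1.999, 0.002]
contact_force: [-0.4, -0.8, 6.1]
grip_width: 0.0449
gripper_force: 41.5
```

Run:
```python
from h import *
im=r.grab_frame("side"); T=cam("side")
print(find("tote","side",T),find("tote","side",T,"boxes_of"))
# tote yaw: blue rim corners near its place, rectified on z=.06
m=r.camera_model("side"); Ti=np.linalg.inv(T)
def px(P): c=(Ti@np.r_[P,1])[:3]; return m["cx"]+m["fx"]*c[0]/-c[2], m["cy"]+m["fy"]*c[1]/c[2]
dst=np.float32([[0,0],[400,0],[400,400],[0,400]])
src=np.float32([px((.48+a,-.305+b,.06)) for a,b in((-.16,.16),(.16,.16),(.16,-.16),(-.16,-.16))])
w=cv2.warpPerspective(im,cv2.getPerspectiveTransform(src,dst),(400,400))
cv2.imwrite("pics/tote.png",w[:,:,::-1])
b=((w[:,:,2]>110)&(w[:,:,0]<90)).astype(np.uint8)
cs,_=cv2.findContours(b,cv2.RETR_EXTERNAL,cv2.CHAIN_APPROX_SIMPLE); c=max(cs,key=cv2.contourArea); print(cv2.minAreaRect(c),cv2.approxPolyDP(c,8,True)[:,0].tolist())
```

```text
[(0.98, array([ 4.806e-01, -3.038e-01,  2.000e-04]))] [(0.93, array([ 0.4843, -0.3044,  0.0054]))]
((195.52969360351562, 212.12718200683594), (252.60935974121094, 217.67413330078125), 12.319445610046387) [[102, 83], [55, 264], [129, 309], [269, 339], [298, 325], [340, 134]]
```

View pics/tote.png

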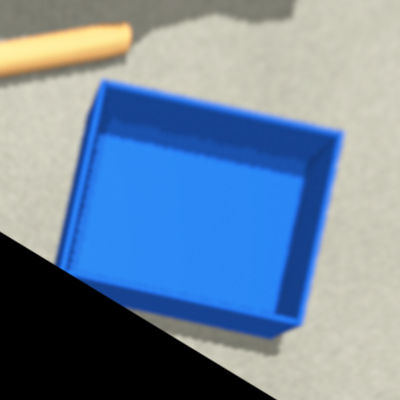

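Emit:
arm_command(plan=[{"claw":1,"tx":0,"ty":0,"tz":-0.01,"ax":0,"ay":0,"az":0},{"claw":1,"tx":0,"ty":0,"tz":-0.02,"ax":0,"ay":0,"az":0},{"claw":1,"tx":0,"ty":0,"tz":-0.025,"ax":0,"ay":0,"az":0},{"claw":1,"tx":0,"ty":0,"tz":-0.025,"ax":0,"ay":0,"az":0},{"claw":1,"tx":0,"ty":0,"tz":-0.02,"ax":0,"ay":0,"az":0},{"claw":1,"tx":0,"ty":0,"tz":-0.01,"ax":0,"ay":0,"az":0},{"claw":1,"tx":-0.01,"ty":0.001,"tz":0,"ax":0,"ay":0,"az":0},{"claw":1,"tx":-0.018,"ty":0.002,"tz":0,"ax":0,"ay":0,"az":0},{"claw":1,"tx":-0.028,"ty":0.003,"tz":0,"ax":0,"ay":0,"az":0},{"claw":1,"tx":-0.028,"ty":0.003,"tz":0,"ax":0,"ay":0,"az":0}])

```text
clock: 25.98
tcp_pos: [0.5042, -0.0562, 0.2936]
orientation: [-2.421, -2.001, 0.002]
contact_force: [0.7, -1.0, -0.8]
grip_width: 0.0455
gripper_force: 41.2
```

Emit:
arm_command(plan=[{"claw":1,"tx":-0.03,"ty":0.003,"tz":0,"ax":0,"ay":0,"az":0},{"claw":1,"tx":-0.03,"ty":0.003,"tz":0,"ax":0,"ay":0,"az":0},{"claw":1,"tx":-0.03,"ty":0.003,"tz":0,"ax":0,"ay":0,"az":0},{"claw":1,"tx":-0.03,"ty":0.003,"tz":0,"ax":0,"ay":0,"az":0},{"claw":1,"tx":-0.03,"ty":0.003,"tz":0,"ax":0,"ay":0,"az":0},{"claw":1,"tx":-0.03,"ty":0.003,"tz":0,"ax":0,"ay":0,"az":0},{"claw":1,"tx":-0.03,"ty":0.003,"tz":0,"ax":0,"ay":0,"az":0},{"claw":1,"tx":-0.02,"ty":0.003,"tz":0,"ax":0,"ay":0,"az":0},{"claw":1,"tx":-0.013,"ty":0.002,"tz":0,"ax":0,"ay":0,"az":0},{"claw":1,"tx":-0.006,"ty":0,"tz":0,"ax":0,"ay":0,"az":0}])

```text
clock: 26.82
tcp_pos: [0.4814, -0.3077, 0.2935]
orientation: [-2.427, -1.994, 0.003]
contact_force: [-0.1, -0.2, -0.4]
grip_width: 0.0451
gripper_force: 41.2
```

```bash
python3 st.py
python3 - <<'E'
from h import *
print(r.get_obs()["orientation"])
for c in("side","scene"):
    T,_=snap(c,c+"5.png"); print(find("tote",c,T),find("panel",c,T),find("mallet",c,T))
T,_=snap("wrist"); print(find("tote","wrist",T),find("panel","wrist",T))
E
```

```text
26.8167 [ 0.4814 -0.3077  0.2935] w 0.0451 F [-0.1 -0.2 -0.4]
tcp off x,y -0.5391 0.041
[-2.42689936 -1.99385912  0.00321168]
[(0.73, array([ 0.48  , -0.3076, -0.0015])), (0.53, array([ 0.4801, -0.3037,  0.1183]))] [(0.57, array([ 0.4784, -0.3032,  0.12  ]))] [(0.9, array([ 0.3288, -0.1695, -0.0035])), (0.63, array([ 0.533 ,  0.1272, -0.0027]))]
[(0.88, array([ 0.4875, -0.3082, -0.0027]))] [(0.86, array([ 0.4829, -0.2988,  0.1185])), (0.53, array([ 0.7296, -0.2084,  0.0015]))] [(0.59, array([ 0.3257, -0.1661, -0.0018]))]
[] [(0.6, array([ 0.4828, -0.2989,  0.1235]))]
```

View pics/side5.png

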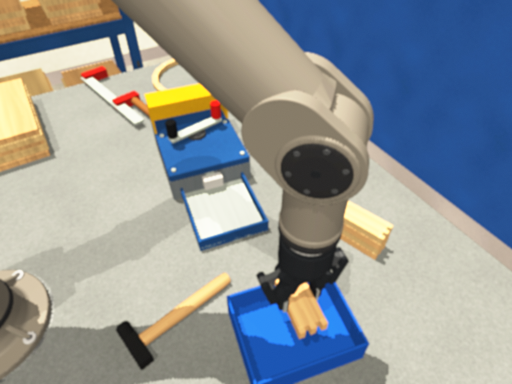

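The panel is level in the grip at about (307,310) in the picture, over the middle of the tote. The crank bar, tray and mallet look undisturbed. I'll lower it now.

Emit:
arm_command(plan=[{"claw":1,"tx":-0.004,"ty":0,"tz":0.01,"ax":0,"ay":0,"az":0},{"claw":1,"tx":0,"ty":0,"tz":0.018,"ax":0,"ay":0,"az":0},{"claw":1,"tx":0,"ty":0,"tz":0.02,"ax":0,"ay":0,"az":0},{"claw":1,"tx":0,"ty":0,"tz":0.02,"ax":0,"ay":0,"az":0},{"claw":1,"tx":0,"ty":0,"tz":0.015,"ax":0,"ay":0,"az":0},{"claw":1,"tx":0,"ty":0,"tz":0.012,"ax":0,"ay":0,"az":0},{"claw":1,"tx":0,"ty":0,"tz":0.008,"ax":0,"ay":0,"az":0},{"claw":1,"tx":0,"ty":0,"tz":0.005,"ax":0,"ay":0,"az":0},{"claw":1,"tx":0,"ty":0,"tz":0.003,"ax":0,"ay":0,"az":0},{"claw":1,"tx":0,"ty":0,"tz":0,"ax":0,"ay":0,"az":0}])

```text
clock: 28.2
tcp_pos: [0.4824, -0.3089, 0.1835]
orientation: [2.424, 1.999, -0.0]
contact_force: [0.5, 0.1, -0.6]
grip_width: 0.0451
gripper_force: 41.2
```

Emit:
arm_command(plan=[{"claw":1,"tx":0,"ty":0,"tz":0.001,"ax":0,"ay":0,"az":0},{"claw":1,"tx":0,"ty":0,"tz":0.001,"ax":0,"ay":0,"az":0},{"claw":1,"tx":0,"ty":0,"tz":0.001,"ax":0,"ay":0,"az":0},{"claw":1,"tx":0,"ty":0,"tz":0,"ax":0,"ay":0,"az":0},{"claw":1,"tx":0,"ty":0,"tz":0,"ax":0,"ay":0,"az":0},{"claw":1,"tx":0,"ty":0,"tz":0,"ax":0,"ay":0,"az":0},{"claw":1,"tx":0,"ty":0,"tz":0,"ax":0,"ay":0,"az":0},{"claw":1,"tx":0,"ty":0,"tz":0,"ax":0,"ay":0,"az":0},{"claw":1,"tx":0,"ty":0,"tz":0,"ax":0,"ay":0,"az":0},{"claw":1,"tx":0,"ty":0,"tz":0,"ax":0,"ay":0,"az":0}])

```text
clock: 29.03
tcp_pos: [0.4824, -0.3088, 0.1807]
orientation: [-2.424, -1.999, -0.0]
contact_force: [0.6, 1.1, -0.5]
grip_width: 0.0452
gripper_force: 41.2
```

No floor contact yet, so I'll go on lowering in small steps.

Emit:
arm_command(plan=[{"claw":1,"tx":0,"ty":0,"tz":0.001,"ax":0,"ay":0,"az":0},{"claw":1,"tx":0,"ty":0,"tz":0.001,"ax":0,"ay":0,"az":0},{"claw":1,"tx":0,"ty":0,"tz":0.0005,"ax":0,"ay":0,"az":0},{"claw":1,"tx":0,"ty":0,"tz":0,"ax":0,"ay":0,"az":0},{"claw":1,"tx":0,"ty":0,"tz":0,"ax":0,"ay":0,"az":0},{"claw":1,"tx":0,"ty":0,"tz":0,"ax":0,"ay":0,"az":0},{"claw":1,"tx":0,"ty":0,"tz":0,"ax":0,"ay":0,"az":0},{"claw":1,"tx":0,"ty":0,"tz":0,"ax":0,"ay":0,"az":0},{"claw":1,"tx":0,"ty":0,"tz":0,"ax":0,"ay":0,"az":0},{"claw":1,"tx":0,"ty":0,"tz":0,"ax":0,"ay":0,"az":0}])

```text
clock: 29.87
tcp_pos: [0.4823, -0.3088, 0.1783]
orientation: [-2.424, -1.999, -0.0]
contact_force: [-1.3, 1.3, 6.8]
grip_width: 0.0451
gripper_force: 41.9
```

Floor contact shows as 6.8 N upward. Release and retreat.

Emit:
arm_command(plan=[{"claw":0.3,"tx":0,"ty":0,"tz":0,"ax":0,"ay":0,"az":0},{"claw":0.3,"tx":0,"ty":0,"tz":0,"ax":0,"ay":0,"az":0},{"claw":0.0,"tx":0,"ty":0,"tz":0,"ax":0,"ay":0,"az":0},{"claw":0,"tx":0,"ty":0,"tz":0,"ax":0,"ay":0,"az":0},{"claw":0,"tx":0,"ty":0,"tz":0,"ax":0,"ay":0,"az":0},{"claw":0,"tx":0,"ty":0,"tz":0,"ax":0,"ay":0,"az":0},{"claw":0,"tx":0,"ty":0,"tz":-0.01,"ax":0,"ay":0,"az":0},{"claw":0,"tx":0,"ty":0,"tz":-0.02,"ax":0,"ay":0,"az":0},{"claw":0,"tx":0,"ty":0,"tz":-0.03,"ax":0,"ay":0,"az":0},{"claw":0,"tx":0,"ty":0,"tz":-0.03,"ax":0,"ay":0,"az":0}])

```text
clock: 30.7
tcp_pos: [0.4819, -0.3087, 0.2693]
orientation: [-2.423, -1.997, 0.002]
contact_force: [0.0, 0.2, 0.4]
grip_width: 0.0854
gripper_force: 0.0
```

Emit:
arm_command(plan=[{"claw":0,"tx":0,"ty":0,"tz":-0.03,"ax":0,"ay":0,"az":0},{"claw":0,"tx":0,"ty":0,"tz":-0.03,"ax":0,"ay":0,"az":0},{"claw":0,"tx":0,"ty":0,"tz":-0.02,"ax":0,"ay":0,"az":0},{"claw":0,"tx":0,"ty":0,"tz":0,"ax":0,"ay":0,"az":0},{"claw":0,"tx":0,"ty":0,"tz":0,"ax":0,"ay":0,"az":0},{"claw":0,"tx":0,"ty":0,"tz":0,"ax":0,"ay":0,"az":0},{"claw":0,"tx":0,"ty":0,"tz":0,"ax":0,"ay":0,"az":0},{"claw":0,"tx":0,"ty":0,"tz":0,"ax":0,"ay":0,"az":0},{"claw":0,"tx":0,"ty":0,"tz":0,"ax":0,"ay":0,"az":0},{"claw":0,"tx":0,"ty":0,"tz":0,"ax":0,"ay":0,"az":0}])

```text
clock: 31.53
tcp_pos: [0.4822, -0.3087, 0.3475]
orientation: [-2.423, -1.998, 0.001]
contact_force: [0.7, 0.1, -0.8]
grip_width: 0.0853
gripper_force: 0.0
```

```bash
python3 st.py
python3 - <<'E'
from h import *
T,_=snap("wrist","w6.png"); print(find("panel","wrist",T),find("tote","wrist",T))
T,_=snap("side","side6.png"); print(find("panel","side",T),find("tote","side",T),find("knob_a","side",T))
E
```

```text
31.5333 [ 0.4822 -0.3087  0.3475] w 0.0853 F [ 0.7  0.1 -0.8]
tcp off x,y -0.54 0.042
[(0.93, array([ 0.4838, -0.3068,  0.0056]))] []
[(0.85, array([ 0.4799, -0.3058,  0.0033])), (0.56, array([0.4812, 0.2198, 0.1306]))] [(0.75, array([ 0.4801, -0.3053, -0.0048])), (0.71, array([0.5547, 0.269 , 0.1587]))] [(0.69, array([0.6136, 0.2409, 0.1351])), (0.68, array([0.4825, 0.219 , 0.1307]))]
```

View pics/side6.png

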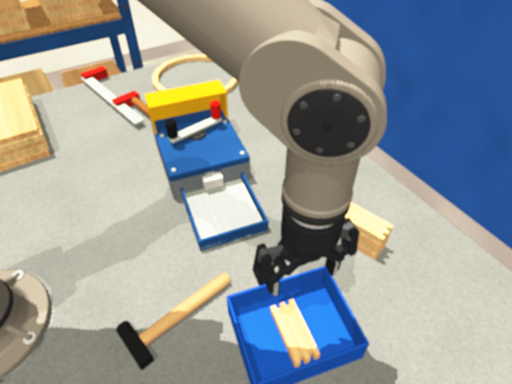

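The panel lies flat in the middle of the tote at about (295,332). The gripper is clear and the crank is still wound.

```bash
python3 -c "
from bench import r; print(r.hand_in())"
```

```text
the job is handed in; nothing more can be done
None
```

I wound the crank to about 12.2 rad, which pushed the panel fully into the catch tray, then set the panel down flat on the tote floor; the bystanders were not touched, and I handed the job in at about 32 s with no verdict returned.

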